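# Park the soap dispenser in its corner and work its pump

## Task

Slide the yellow soap dispenser across the floor, without lifting or tipping it, into the corner of the wooden L-shaped stop, so that its long side lies flush against the long batten and its short side flush against the short one. Once it is fully home there, and not before, press its black pump head all the way down to its stop and let it spring back up, leaving the dispenser still square in the corner. Leave the tin, the pipe coupler, the shower head and the scoop where they are.

Things in the scene. Friction and masses are not known exactly. Their poses are not given: they have to be found in the camera images.
- fence: Fixed L-shaped stop of two wooden battens, 40 mm high and 22 mm thick, screwed to the cement. Origin: the inner corner, at floor level. z up. The long batten's inner face is the plane x = 0, from y = -190 mm to the corner (wood on its +x side); the short batten's inner face is the plane y = 0, from x = -130 mm to the corner (wood on its +y side). The dispenser belongs in the quarter x < 0, y < 0
- dispenser: Loose yellow box-shaped soap dispenser, 90 mm (its x) by 140 mm (its y) by 62 mm high, about 0.5 kg, with a white collar and a black pump head on top. Too wide to grasp. Origin: centre of the underside, z up. Home, its axes are parallel to the stop's and its origin is at x = -45 mm, y = -70 mm in the stop's frame; it starts some centimetres away, turned at most 0.35 rad from that direction
- dispenser_corner (a point): The vertical corner edge of the dispenser at its x = +45 mm, y = +70 mm, at the underside: it comes to the stop's inner corner
- pump_top (a point): Centre of the top face of the black pump head (34 mm across), on the dispenser at x = +8 mm, y = +30 mm, 104 mm above the floor when up. A short black spout 12 mm wide reaches 49 mm from there towards the dispenser's -y, 9 mm high, top 3 mm lower. Moves down with the pump
- pump (a joint): Stroke of the pump head: 0 = up, 0.014 m = down on its stop; a spring returns it (about 3 N to start, 8.5 N at the stop)
- tin: Bystander: closed white polish tin with a blue band and twist cap, 76 mm across, 60 mm high. Origin: centre of the underside
- coupler: Bystander: grey PVC pipe coupler standing on end, 62 mm across, 80 mm high. Origin: centre of the underside
- shower_head: Bystander: round chrome shower head lying face down, 94 mm across, 62 mm high. Origin: centre of the underside
- scoop: Bystander: blue plastic scoop, 165 mm long along its x (bowl at +x, handle at -x), 60 mm wide, 35 mm high. Origin: on its underside, about where bowl and handle meet
Things that resemble listed ones, but are neither listed nor needed, are in the scene too. Of the things that look like the dispenser, take the one that is farthest to the robot's left at the start.

How it is judged:
By the outcome, as a careful person would: the job done as asked, in the order asked, and still so for the second after the job is handed in, with the robot touching nothing.
It also fails if it takes over 61 s, if anything falls off the work surface, if the arm or the gripper's body presses on something with over 40 N, if the wrist force passes 120 N, or if a joint passes its speed limit or range.

## Robot

A 6-joint arm with a two-finger parallel gripper is mounted at the origin on the work surface. World frame = base frame: x ahead of the robot, y to its left, z up, the work surface at z = 0. Lengths are in m, angles in rad, forces in N, time in s.
With the tool pointing down it reaches from about 0.275 to 1 m from the base axis. Payload 8.4 kg.
Tool frame: the origin (TCP) lies on the centre line of the jaws, within the pads' length; the fingertips stand 17 mm ahead of it and the grasp point (between the pads) lies 2 mm behind it (bot.tcp_to_tips is the z of the fingertips in the tool frame, in m); z points along the fingers, y is the line along which they close (so a half turn about z gives the same grasp; the last joint's range is limited). The gripper opens to 85 mm and grips with 20 to 120 N. Pads are 22 mm wide; open, the fingers measure 114 mm over their backs; the gripper's body (76 mm by 85 mm) begins 54 mm behind the grasp point. The pads swing forward as they close: fully open they stand 13 mm farther back than shut.
Start: joints at [1.225, 0.353, 1.633, -0, 1.155, -0.002], TCP at [0.211, 0.588, 0.248] pointing down, gripper open.
Joint ranges: [-2.63, 2.63], [-0.92, 2.1], [0.06, 2.66], [-1.3, 4.44], [0, 2.69], [-3.02, 3.02]. Speed limits (rad/s): [2.22, 2.22, 2.79, 3.14, 3.14, 3.14].

## Interface

Orientations are given as a unit quaternion [x, y, z, w].
In Python, from workcell import bot, hand, kinematics, get_obs, vision, hand_in gives the robot as it stands. The module is installed in compiled form; this text tells all that it offers. Calls block until the motion is done:
- bot.reach(position, orientation): joint-space move of the TCP to a pose.
- bot.servo_line(position, ori=None, velocity=0.15): straight line of the TCP; ori=None keeps the orientation; velocity is the mean speed in m/s.
- bot.goto_joints(angles): joint-space move.
- hand.move_gripper(opening, strength=None): finger opening in m; strength is the grip in N (None keeps the last); returns when the fingers have stopped.
- bot.dwell(seconds).
- kinematics.solve_ik(position, orientation): joint angles nearest the present ones, or None.
- get_obs(): the state.
- vision.read_camera(name): name is "scene" or "top" or "wrist"; returns a dict with "frame" (384x512x3 uint8, red, green, blue), "intrinsics" (3x3 intrinsics, pixels), "view" (4x4, takes a point from world to camera coordinates). Camera axes: x right, y down, z forward; pixel columns grow to the right and rows downward; lengths in m; the calibration is good to about 2 mm. A picture is of the moment at which its call begins. There is no depth.
A pose or a line that the arm cannot do raises bot.IKError and nothing moves.
- hand_in(): hands the job in; it is judged then, once.
The state is a dict: "time_s": time; "joint_pos": joint angles; "joint_vel": joint speeds; "joint_efforts": joint torques, N m; "position": TCP position; "orientation": TCP orientation; "wrist_force": force on the tool from outside, world axes, zero at the start; "ft_torque": the same for the moment, N m; "gripper_width": finger opening in m; "grip_force": force on a finger pad.
Only numpy, scipy, OpenCV 4.12 (cv2) and the standard library are available. Lean on these libraries where they do the work, as an engineer would, in place of code of your own. Each camera call takes 0.05 s, during which the arm holds its last target. There are 200 camera calls.

## Working session

There is one attempt and no reset: what is moved stays moved. The work goes in short steps, each a Python script; the robot and the scene stay as the last script left them, time stands still between calls to the robot, and variables do not carry over. Pictures are saved under pics/ and viewed, at most 10 in all, crops included, and the job is handed in when it is done.

```bash
mkdir -p pics; python3 - <<'E'
from workcell import bot,hand,get_obs,vision
import cv2,numpy as np,pickle
d={}
for n in("scene","top"):
    d[n]=vision.read_camera(n); cv2.imwrite(f"pics/{n}0.png",d[n]["frame"][:,:,::-1])
    V=np.array(d[n]["view"]);print(n,np.array(d[n]["intrinsics"]).round(1).tolist(),(-V[:3,:3].T@V[:3,3]).round(3))
pickle.dump(d,open("d0.pkl","wb"))
o=get_obs();print(o["time_s"],o["wrist_force"],bot.tcp_to_tips,o["orientation"])
E
```

```text
scene [[442.2, 0.0, 243.8], [0.0, 442.2, 192.8], [0.0, 0.0, 1.0]] [1.052 0.799 0.799]
top [[353.5, 0.0, 257.5], [0.0, 353.5, 188.9], [0.0, 0.0, 1.0]] [ 0.378 -0.023  1.066]
0.1 [-0.05465711 -0.43935014 -0.84117993] 0.017 [ 1.71055423e-01  9.85261202e-01 -6.29060018e-04 -1.05393357e-04]
```

View pics/top0.png

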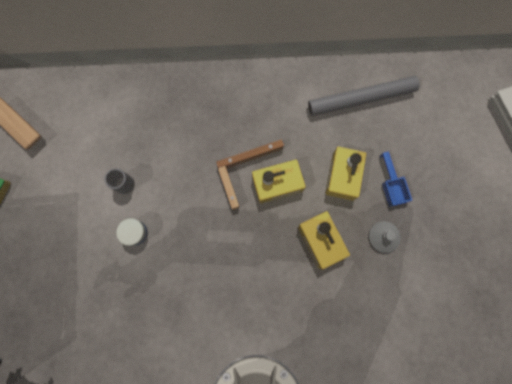

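View pics/scene0.png

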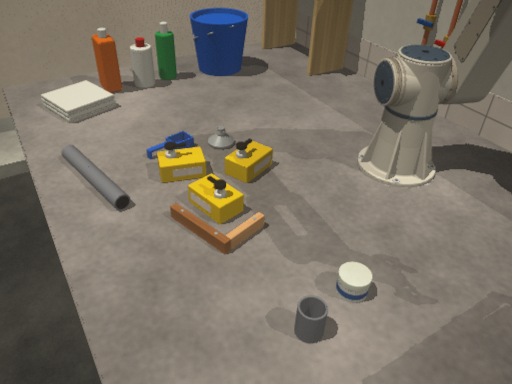

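Top view: three dispenser-like yellow boxes at px A (278,180), B (347,173) and C (324,240). Image left is the robot's left (+y), so A, the leftmost, fits. The fence corner is near (219,163), with the long batten running to (283,145) and the short one to (237,209). I'll confirm A in a crop and measure it.

```bash
cat > h.py <<'E'
import cv2,numpy as np
def ray(c,px,z):
    K=np.array(c["intrinsics"]);V=np.array(c["view"]);R=V[:3,:3];o=-R.T@V[:3,3]
    px=np.atleast_2d(px).astype(float)
    d=(np.c_[px,np.ones(len(px))]@np.linalg.inv(K).T)@R
    return (o+d*((z-o[2])/d[:,2])[:,None])[:,:2]
def proj(c,p):
    K=np.array(c["intrinsics"]);V=np.array(c["view"])
    q=K@(V[:3,:3]@np.array(p)+V[:3,3]);return q[:2]/q[2]
def hsv(c): return cv2.cvtColor(c["frame"],cv2.COLOR_RGB2HSV)
E
python3 - <<'E'
import pickle,cv2,numpy as np
from h import *
d=pickle.load(open("d0.pkl","rb"));c=d["top"];H=hsv(c)
im=cv2.resize(c["frame"][125:225,200:325],None,fx=6,fy=6,interpolation=cv2.INTER_CUBIC)
cv2.imwrite("pics/cropA.png",im[:,:,::-1])
for p in[(278,190),(260,154),(230,190),(300,180),(290,193),(245,170)]:print(p,H[p[1],p[0]])
cr=cv2.resize(d["scene"]["frame"][165:255,160:280],None,fx=6,fy=6,interpolation=cv2.INTER_CUBIC)
cv2.imwrite("pics/cropS.png",cr[:,:,::-1])
E
```

```text
(278, 190) [ 27 135 181]
(260, 154) [ 13 117  83]
(230, 190) [ 15  95 178]
(300, 180) [ 27 131 181]
(290, 193) [21 90 96]
(245, 170) [ 16  26 128]
```

View pics/cropA.png

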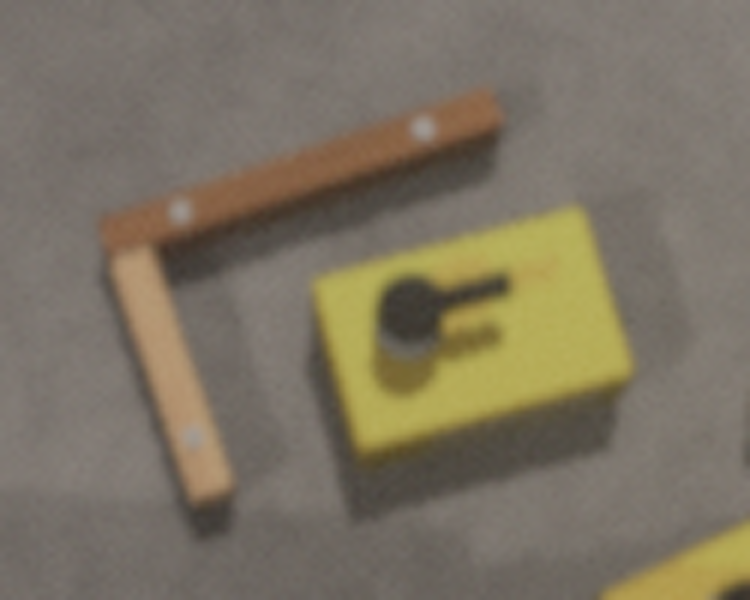

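View pics/cropS.png

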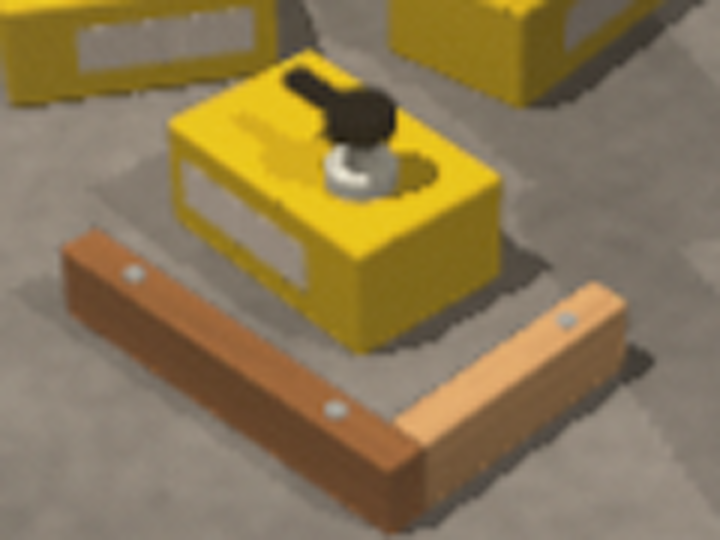

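Crops confirm A is a complete yellow dispenser with a black head. Its top corners are at about px (252,172), (297,160), (305,187), (260,201), and its long side already runs roughly parallel to the long batten.

```bash
cat >> h.py <<'E'
def rects(c,lo,hi,z,roi,minA=40):
    x0,x1,y0,y1=roi;im=cv2.resize(c["frame"][y0:y1,x0:x1],None,fx=4,fy=4,interpolation=cv2.INTER_CUBIC)
    m=cv2.inRange(cv2.cvtColor(cv2.GaussianBlur(im,(5,5),0),cv2.COLOR_RGB2HSV),np.array(lo),np.array(hi))
    m=cv2.morphologyEx(m,cv2.MORPH_CLOSE,np.ones((21,21)));m=cv2.morphologyEx(m,cv2.MORPH_OPEN,np.ones((7,7)))
    out=[]
    for k in cv2.findContours(m,cv2.RETR_EXTERNAL,cv2.CHAIN_APPROX_NONE)[0]:
        if cv2.contourArea(k)<minA*16: continue
        px=(k[:,0]+.5)/4-.5+[x0,y0]; w=ray(c,px,z)
        (ce,s,a)=cv2.minAreaRect((w*1000).astype(np.float32))
        L=np.deg2rad(a if s[0]>s[1] else a+90)  # long-axis direction
        out.append((np.array(ce)/1000,sorted(s),(L+np.pi/2)%np.pi-np.pi/2,px.mean(0)))
    return out
E
python3 - <<'E'
import pickle
from h import *
d=pickle.load(open("d0.pkl","rb"));c=d["top"]
def show(n,r):
    for ce,s,L,p in r:print(n,ce.round(4),np.round(s,1),'long dir',round(float(L),4),p.round(1))
show('yel',rects(c,(24,100,140),(34,255,255),.062,(200,400,120,280)))
show('long',rects(c,(7,85,85),(14,255,150),.04,(200,300,125,225)))
show('short',rects(c,(9,70,140),(19,255,255),.04,(200,300,125,225)))
im=c["frame"][125:225,200:325]
from numpy import array
for p in array([(315,280),(582,207),(633,372),(362,455)])/6+[199.58,124.58]:print('D',ray(c,p,.062).round(4))
for p in array([(103,213),(492,90),(500,125),(160,248)])/6+[199.58,124.58]:print('L',ray(c,p,.04).round(4))
for p in array([(232,485),(192,503),(110,255),(155,248)])/6+[199.58,124.58]:print('S',ray(c,p,.04).round(4))
H=hsv(c);print(H[148:160,262].tolist())
E
```

```text
yel [ 0.4379 -0.2139] [ 87.6 136.1] long dir 0.4117 [324.  238.6]
yel [ 0.6155 -0.0928] [ 89.1 139.9] long dir -1.34 [278.2 179.3]
yel [ 0.6304 -0.2966] [ 90.1 138.9] long dir -0.264 [348.2 170.3]
long [ 0.7006 -0.0138] [ 29.6 211. ] long dir -1.2722 [248.9 154.1]
short [0.6114 0.0576] [ 24.7 143.1] long dir 0.2756 [227.7 184.5]
D [[ 0.6423 -0.0175]]
D [[ 0.6734 -0.1504]]
D [[ 0.5893 -0.1695]]
D [[ 0.5545 -0.0364]]
L [[0.6877 0.0878]]
L [[ 0.7438 -0.1116]]
L [[ 0.725  -0.1146]]
L [[0.6681 0.0596]]
S [[0.5463 0.0276]]
S [[0.5383 0.0475]]
S [[0.6657 0.0847]]
S [[0.6683 0.0621]]
[[13, 124, 134], [14, 125, 135], [13, 117, 140], [13, 124, 132], [12, 124, 115], [14, 116, 92], [13, 97, 76], [14, 89, 72], [14, 62, 78], [14, 43, 77], [15, 34, 76], [19, 36, 79]]
```

```bash
python3 - <<'E'
import pickle
from h import *
d=pickle.load(open("d0.pkl","rb"))
C0=np.array([.666,.0615]);t=.285
R=np.array([[np.cos(t),-np.sin(t)],[np.sin(t),np.cos(t)]])
for n,roi in(("top",(200,300,125,225)),("scene",(155,285,165,260))):
    c=d[n];x0,x1,y0,y1=roi
    im=cv2.GaussianBlur(cv2.resize(c["frame"][y0:y1,x0:x1],None,fx=4,fy=4,interpolation=cv2.INTER_CUBIC),(5,5),0)
    h=cv2.cvtColor(im,cv2.COLOR_RGB2HSV)
    m=cv2.inRange(h,np.array((6,80,70)),np.array((19,255,255)))
    m=cv2.morphologyEx(m,cv2.MORPH_OPEN,np.ones((7,7)))
    k=max(cv2.findContours(m,cv2.RETR_LIST,cv2.CHAIN_APPROX_NONE)[0],key=cv2.contourArea)
    w=ray(c,(k[:,0]+.5)/4-.5+[x0,y0],.04); f=(w-C0)@R
    for nm,ax,v,lo,hi in(("long out",0,.022,-.17,.0),("long in",0,0,-.17,-.02),("short out",1,.022,-.11,-.01),("short in",1,0,-.11,-.02),("end long",1,-.19,.004,.018),("end short",0,-.13,.004,.018)):
        s=(abs(f[:,ax]-v)<.007)&(f[:,1-ax]>lo)&(f[:,1-ax]<hi); p=f[s]
        if len(p)<15: print(n,nm,'few',len(p));continue
        for _ in range(3):
            q=np.polyfit(p[:,1-ax],p[:,ax],1);r=p[:,ax]-np.polyval(q,p[:,1-ax]);p=p[abs(r)<max(2*r.std(),.0005)]
        print(n,nm,len(p),'slope',q[0].round(4),'at mid',(1000*np.polyval(q,(lo+hi)/2)).round(2),'at0',(1000*q[1]).round(2),'std',(1000*r.std()).round(2))
E
```

```text
top long out 184 slope -0.0138 at mid 26.31 at0 25.14 std 0.8
top long in 199 slope -0.0032 at mid -0.94 at0 -1.24 std 1.03
top short out 101 slope 0.0175 at mid 23.66 at0 24.71 std 0.35
top short in 83 slope 0.0065 at mid 2.21 at0 2.64 std 0.53
top end long 16 slope -0.2687 at mid -186.4 at0 -183.45 std 0.47
top end short few 0
scene long out 51 slope -0.0046 at mid 19.78 at0 19.39 std 2.61
scene long in 22 slope -0.004 at mid 7.04 at0 6.66 std 0.1
scene short out few 0
scene short in 83 slope 0.0162 at mid 1.61 at0 2.67 std 0.3
scene end long few 14
scene end short 16 slope -0.0031 at mid -124.08 at0 -124.04 std 0.23
```

```bash
cat >> h.py <<'E'
from scipy.spatial.transform import Rotation as Ro
FO=np.array([.669,.0645]);FY=.295
def axes(y=FY): return np.array([np.cos(y),np.sin(y)]),np.array([-np.sin(y),np.cos(y)])
def f2w(x,y,z): 
    a,b=axes();return np.r_[FO+a*x+b*y,z]
def toF(w): a,b=axes();e=np.asarray(w)[:2]-FO;return np.array([e@a,e@b])
def quat(yaw): # tool down, tool x axis at heading yaw
    x=np.array([np.cos(yaw),np.sin(yaw),0]);z=np.array([0,0,-1.]);return Ro.from_matrix(np.c_[x,np.cross(z,x),z]).as_quat()
def push(bot,get_obs,start,end,z,axis,lim,fine=.012,step=.0015,v=.05):
    """push along fence frame start->end (xy); in the last `fine` m stepwise until force rises by lim"""
    s,e=np.array(start),np.array(end);u=(e-s)/np.linalg.norm(e-s);a,b=axes();d=u[0]*a+u[1]*b
    F=lambda: -np.array(get_obs()["wrist_force"])[:2]@d
    f0=F();L=np.linalg.norm(e-s);p=L-fine
    bot.servo_line(f2w(*(s+u*p),z),velocity=v);print('f0',f0.round(2),'coarse',F().round(2))
    log=[]
    while p<L:
        p+=step;bot.servo_line(f2w(*(s+u*p),z),velocity=.03);f=F()-f0;log.append(round(float(f),1))
        if f>lim:break
    print('end',toF(get_obs()["position"]).round(4),log,'t',round(get_obs()["time_s"],2))
E
python3 - <<'E'
from workcell import bot,hand,kinematics,get_obs,vision
from h import *
J=np.array(get_obs()["joint_pos"]);best=[]
for k in(0,np.pi):
    j=kinematics.solve_ik(f2w(-.168,-.15,.2),quat(FY+k))
    print(k,None if j is None else np.round(j,2)); 
    if j is not None: best.append((abs(np.array(j)-J).max(),k))
k=min(best)[1]
print('home D in F',toF([.6155,-.0928]))
hand.move_gripper(.05,30)
bot.reach(f2w(-.170,-.15,.2),quat(FY+k))
bot.servo_line(f2w(-.170,-.15,.036),velocity=.15)
o=get_obs();print(k,toF(o["position"]),o["position"],o["wrist_force"],o["time_s"],o["gripper_width"])
c=vision.read_camera("scene");cv2.imwrite("pics/s1.png",cv2.resize(c["frame"][110:270,120:320],None,fx=4,fy=3.75)[:,:,::-1])
E
```

```text
0 [-0.23  0.31  1.81 -0.    1.02  1.05]
3.141592653589793 [-0.23  0.31  1.81 -0.    1.02 -2.1 ]
home D in F [-0.09692229 -0.1349504 ]
0 [-0.16943194 -0.15029225] [ 0.5505831  -0.12856056  0.03676962] [-0.57266877 -0.02319898  0.47426641] 4.5833 0.04985423411135322
```

View pics/s1.png

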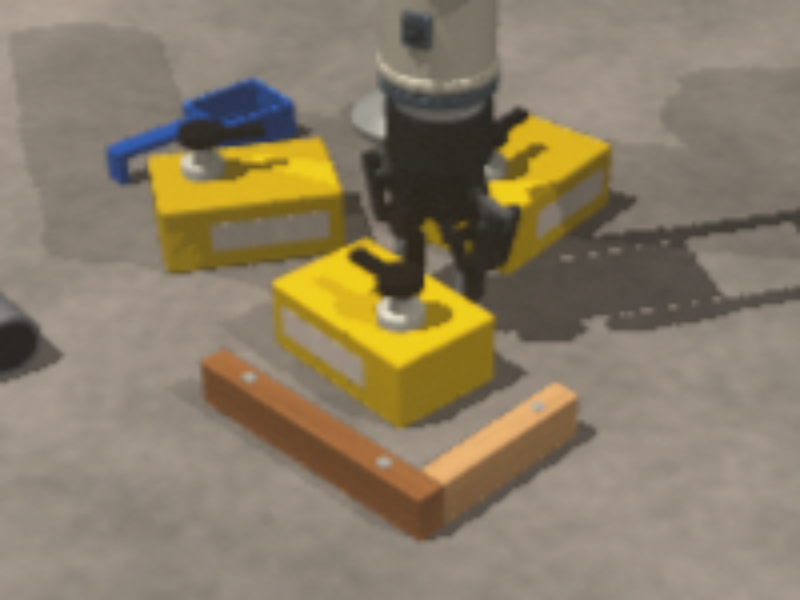

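The gripper stands behind the dispenser's -x face (fingers around crop px 440,260), clear of C. The dispenser hasn't moved. Next I push it toward the long batten.

```bash
python3 - <<'E'
from workcell import bot,hand,kinematics,get_obs,vision
from h import *
push(bot,get_obs,(-.170,-.15),(-.088,-.15),.036,0,8,fine=.026,step=.002)
print(get_obs()["wrist_force"])
p=toF(get_obs()["position"])
bot.servo_line(f2w(p[0]-.03,-.15,.036),velocity=.12)
bot.servo_line(f2w(p[0]-.04,-.15,.16),velocity=.2)
bot.servo_line(f2w(-.06,-.30,.16),velocity=.25)
c=vision.read_camera("top")
for ce,s,L,px in rects(c,(24,100,140),(34,255,255),.062,(200,400,120,280)):print(ce.round(4),toF(ce).round(4),np.round(s,1),round(float(L),4),px.round(0))
cv2.imwrite("pics/t2.png",cv2.resize(c["frame"][100:280,180:420],None,fx=3.3,fy=3.3)[:,:,::-1]);print(get_obs()["time_s"])
E
```

```text
f0 -0.03 coarse -0.33
end [-0.0996 -0.1492] [1.4, 1.6, 0.1, 0.7, 0.0, 0.7, 0.9, 5.9, 12.9] t 8.15
[-12.53081991  -3.0722016    1.35964693]
[ 0.6673 -0.0763] [-0.0425 -0.1342] [ 86.6 136.3] -1.2714 [269. 163.]
10.2417
```

View pics/t2.png

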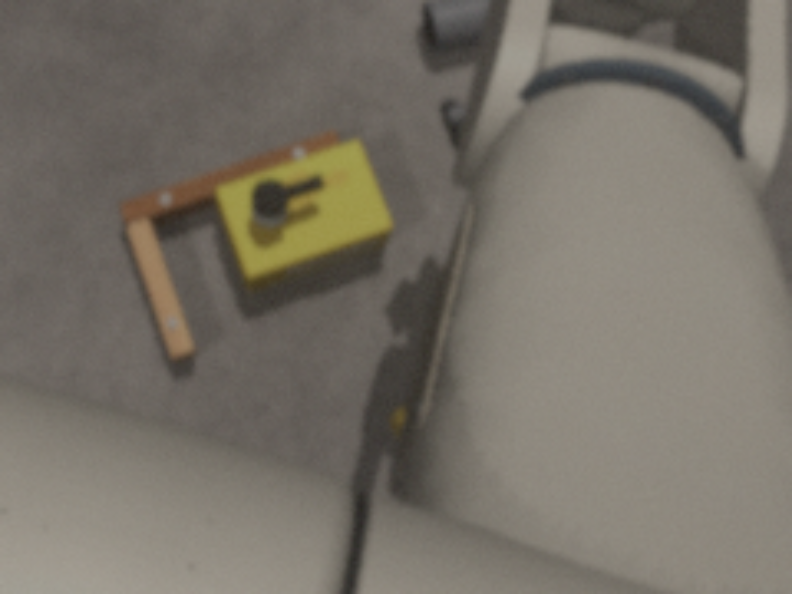

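The dispenser (centre crop px 305,210) is now against the long batten, yaw 0.299, which matches the fence's. Next I push its -y face.

```bash
python3 - <<'E'
from workcell import bot,hand,kinematics,get_obs,vision
from h import *
J=np.array(get_obs()["joint_pos"])
k=min((abs(np.array(j)-J).max(),k) for k in(np.pi/2,-np.pi/2) if (j:=kinematics.solve_ik(f2w(-.047,-.245,.16),quat(FY+k))) is not None);print(k)
hand.move_gripper(.04)
bot.reach(f2w(-.047,-.245,.16),quat(FY+k[1]))
bot.servo_line(f2w(-.047,-.245,.042),velocity=.15);print(get_obs()["wrist_force"])
push(bot,get_obs,(-.047,-.245),(-.047,-.138),.042,1,8,fine=.026,step=.002,v=.06)
print(get_obs()["wrist_force"])
p=toF(get_obs()["position"])
bot.servo_line(f2w(-.047,p[1]-.03,.042),velocity=.12)
bot.servo_line(f2w(-.047,p[1]-.04,.16),velocity=.2)
bot.servo_line(f2w(-.10,-.31,.16),velocity=.25)
c=vision.read_camera("top")
for ce,s,L,px in rects(c,(24,100,140),(34,255,255),.062,(200,400,120,280)):print(ce.round(4),toF(ce).round(4),np.round(s,1),round(float(L),4),px.round(0))
cv2.imwrite("pics/t3.png",cv2.resize(c["frame"][120:220,190:320],None,fx=6,fy=6)[:,:,::-1]);print(get_obs()["time_s"])
E
```

```text
(np.float64(1.4984457434746474), 1.5707963267948966)
[-0.12242909 -0.12911935  0.25126842]
f0 0.09 coarse 0.22
end [-0.0466 -0.1507] [0.9, 0.2, 0.2, -0.2, 0.0, 0.3, 6.5, 14.7] t 16.27
[  2.94218481 -14.51026755  -1.26274126]
[ 0.6481 -0.0153] [-0.0432 -0.0703] [ 87.1 137.5] -1.271 [249. 170.]
18.1667
```

View pics/t3.png

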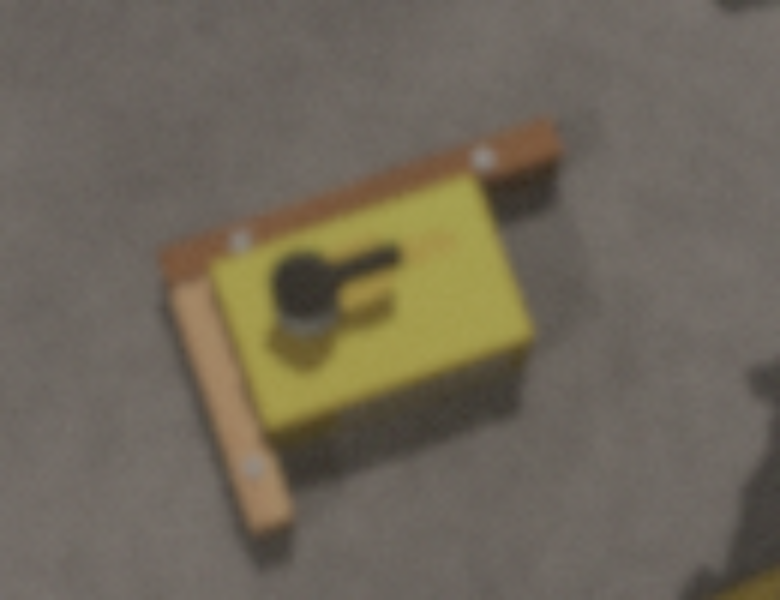

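The dispenser sits in the corner: its edges follow both battens, with the head at about crop px (303,287). I'll reseat the -x side gently and check the pump position before pressing.

```bash
python3 - <<'E'
from workcell import bot,hand,kinematics,get_obs,vision
from h import *
c=vision.read_camera("top");print('pump F',toF(ray(c,(303/6+190-.42,287/6+120-.42),.104)[0]).round(4))
bot.servo_line(f2w(-.16,-.20,.16),velocity=.25)
bot.reach(f2w(-.145,-.08,.16),quat(FY))
bot.servo_line(f2w(-.145,-.08,.036),velocity=.15)
push(bot,get_obs,(-.145,-.08),(-.092,-.08),.036,0,7,fine=.014,step=.0015,v=.06)
p=toF(get_obs()["position"])
bot.servo_line(f2w(p[0]-.03,-.08,.036),velocity=.12)
bot.servo_line(f2w(p[0]-.04,-.08,.17),velocity=.2)
hand.move_gripper(0.0)
bot.servo_line(f2w(-.20,-.25,.17),velocity=.25)
c=vision.read_camera("top")
for ce,s,L,px in rects(c,(24,100,140),(34,255,255),.062,(200,400,120,280)):print(toF(ce).round(4),np.round(s,1),round(float(L),4),px.round(0))
H=hsv(c)[140:200,215:300,2];m=(H<55).astype(np.uint8);n,lab,st,ce=cv2.connectedComponentsWithStats(m)
for i in range(1,n):
    if st[i,4]>30:
        dt=cv2.distanceTransform((lab==i).astype(np.uint8),cv2.DIST_L2,5);_,r,_,q=cv2.minMaxLoc(dt);print('pump',st[i],r,toF(ray(c,(q[0]+215,q[1]+140),.104)[0]).round(4))
cv2.imwrite("pics/t4.png",cv2.resize(c["frame"][120:220,190:320],None,fx=6,fy=6)[:,:,::-1]);o=get_obs();print(o["time_s"],o["gripper_width"])
E
```

```text
pump F [-0.0382 -0.0394]
f0 -0.32 coarse 0.56
end [-0.0999 -0.0797] [-0.4, 0.5, -0.1, 0.0, 5.4, 10.7] t 23.7
[-0.2418 -0.1792] [19.5 67.3] -0.9993 [310. 221.]
[-0.0438 -0.0704] [ 88.6 139.2] -1.2694 [251. 170.]
26.3417 -4.265690531853557e-05
```

The pump measures (-38,-39) mm, against (-37,-40) expected. Now the press.

```bash
python3 - <<'E'
from workcell import bot,hand,kinematics,get_obs,vision
from h import *
X,Y=-.037,-.040
bot.servo_line(f2w(X,Y,.17),velocity=.25)
bot.servo_line(f2w(X,Y,.126),velocity=.1)
f0=get_obs()["wrist_force"][2];z=.126;log=[]
while z>.098:
    z-=.0015;bot.servo_line(f2w(X,Y,z),velocity=.03)
    o=get_obs();f=o["wrist_force"][2]-f0;log.append((round(1000*o["position"][2],1),round(float(f),1)))
    if f>24:break
bot.dwell(.3);o=get_obs();print(log,o["wrist_force"],o["position"][2])
c=vision.read_camera("scene");cv2.imwrite("pics/s5.png",cv2.resize(c["frame"][130:260,150:300],None,fx=4,fy=4)[:,:,::-1])
bot.servo_line(f2w(X,Y,.135),velocity=.05)
bot.servo_line(f2w(X,Y,.2),velocity=.15)
bot.servo_line(f2w(-.20,-.25,.2),velocity=.25)
c=vision.read_camera("top")
for ce,s,L,px in rects(c,(24,100,140),(34,255,255),.062,(200,400,120,280)):print(toF(ce).round(4),np.round(s,1),round(float(L),4),px.round(0))
s=vision.read_camera("scene")
a=cv2.resize(c["frame"][120:220,190:290],(400,400));b=cv2.resize(s["frame"][160:260,160:260],(400,400))
cv2.imwrite("pics/f6.png",np.hstack([a,b])[:,:,::-1]);print(get_obs()["time_s"],get_obs()["wrist_force"])
E
```

```text
[(np.float64(125.0), -1.4), (np.float64(123.0), -1.5), (np.float64(121.4), -0.7), (np.float64(120.2), 2.5), (np.float64(118.6), 3.0), (np.float64(117.0), 3.5), (np.float64(115.6), 4.2), (np.float64(114.2), 4.5), (np.float64(112.7), 5.1), (np.float64(111.3), 6.0), (np.float64(109.8), 6.3), (np.float64(108.4), 6.9), (np.float64(107.1), 8.4), (np.float64(106.9), 19.6), (np.float64(106.8), 31.5)] [-11.39274831  -0.22111688  32.26212274] 0.10681806829039865
[-0.2458 -0.1852] [28. 78.] -1.0349 [312. 222.]
[-0.1067 -0.3089] [ 8.  74.4] -0.2688 [335. 163.]
[-0.0436 -0.0706] [ 88.4 139. ] -1.272 [251. 170.]
34.9333 [ 0.76849719 -0.4887907  -0.15586114]
```

View pics/f6.png

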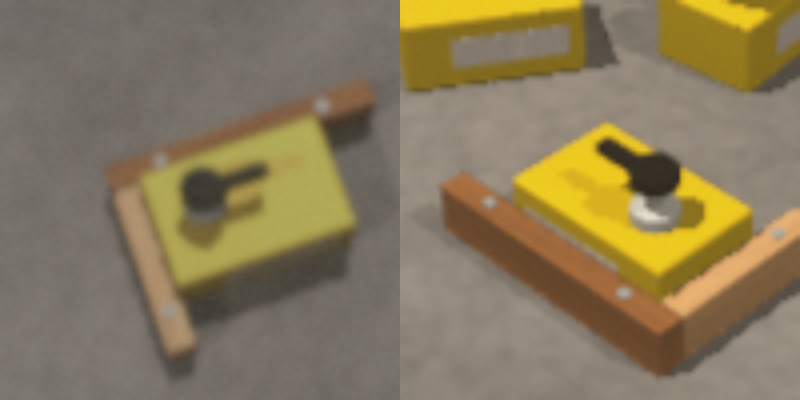

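The head travelled from TCP z 121 to 106.8 mm (14 mm) before the force jumped at the stop. Both views show it up again, at (205,190) and (655,175), and the dispenser square in the corner. Handing in.

```bash
python3 -c "
from workcell import hand_in
print(hand_in())"
```

```text
the job is handed in; nothing more can be done
None
```

The job is handed in: I slid the yellow dispenser into the corner flush with both battens, then pressed its pump the full 14 mm to its stop and let it spring back; it took about 35 s, and I made no contact with the tin, coupler, shower head or scoop.

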